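Load the jeweller's polishing pot and cover it

TASK

First turn the polishing machine's speed dial back until its pointer reads zero at the red mark. Then put every brass casting into the steel pot and set the blue cover on the pot's rim so that it sits fully home and level, leaving the dial at zero. Leave the silver charm with the blue stone on the mat, and do not disturb the file block, jar or hammer.

Things in the scene. Friction and masses are not known exactly. Their poses are not given: they have to be found in the camera images.
- machine: Grey polishing machine, fixed, 160 (x) by 240 (y) mm, flat deck 50 mm above the bench. On the deck stand a round open steel pot (axis at x 0, y +45 mm) and a speed dial (axis at x 0, y -80 mm). Origin: centre of its underside on the bench; z up; the -x side is its front.
- pot_rim (a point): Centre of the pot's mouth, level with its rim, 105 mm above the bench. Pot outside diameter 120 mm, inside 112 mm, wall 4 mm. z up.
- pot_floor (a point): Centre of the pot's inner floor, 50 mm below the rim. z up.
- dial (a joint): Angle of the speed dial, rad, positive anticlockwise seen from above; 0 = pointer exactly at the red zero mark; travel -2.4 to 2.4 with no click or stop at zero; stays where it is left. It starts well above 0.
- dial_grip (a point): Grip point on the dial's vertical axis, 72 mm above the bench. The dial is a black bar 44 mm long (along its own x), 14 mm thick (y) and 26 mm tall (57 to 83 mm above the bench) on a 44 mm disc; pinch it across its thickness. Its x axis turns with the dial; at zero it is parallel to the machine's x axis.
- dial_pointer (a point): Tip of the dial's pointer, a yellow stripe on the -x half of the bar, 22 mm from the dial axis.
- zero_mark (a point): The red zero mark on the deck in front (-x side) of the dial, centre 35 mm from the dial axis.
- cover: Loose blue round cover: disc 128 mm across and 5 mm thick; beneath it a locating step 103 mm across and 10 mm deep (tapered at the bottom) that enters the pot; on top a black round knob 26 mm across and 30 mm tall. Origin: centre of the step's underside; z up. The disc's underside is at z 10 mm, its top at 15 mm, the knob's top at 45 mm. Seated, the origin lies 10 mm below the pot rim. 160 g.
- mat: Grey felt-faced mat, fixed, 200 (x) by 220 (y) by 6 mm thick. Origin: centre of its underside on the bench.
- casting1: A cast brass charm, a solid disc 29 mm across and 10 mm thick, bevelled on top, with a small wire loop on its edge reaching 22 mm from the centre along its +x. 50 g. Origin: centre of its underside; z up through its thickness. May be absent.
- casting2: A cast brass charm, a solid disc 29 mm across and 10 mm thick, bevelled on top, with a small wire loop on its edge reaching 22 mm from the centre along its +x. 50 g. Origin: centre of its underside; z up through its thickness. May be absent.
- casting3: A cast brass charm, a solid disc 29 mm across and 10 mm thick, bevelled on top, with a small wire loop on its edge reaching 22 mm from the centre along its +x. 50 g. Origin: centre of its underside; z up through its thickness. May be absent.
- casting4: A cast brass charm, a solid disc 29 mm across and 10 mm thick, bevelled on top, with a small wire loop on its edge reaching 22 mm from the centre along its +x. 50 g. Origin: centre of its underside; z up through its thickness. May be absent.
- casting5: A cast brass charm, a solid disc 29 mm across and 10 mm thick, bevelled on top, with a small wire loop on its edge reaching 22 mm from the centre along its +x. 50 g. Origin: centre of its underside; z up through its thickness. May be absent.
- casting6: A cast brass charm, a solid disc 29 mm across and 10 mm thick, bevelled on top, with a small wire loop on its edge reaching 22 mm from the centre along its +x. 50 g. Origin: centre of its underside; z up through its thickness. May be absent.
- stone_charm: Finished silver charm, same shape and size as the castings, with a round blue stone on top. It stays on the mat. Origin: centre of its underside.
- file_block: Wooden block 70 by 100 by 75 mm holding needle files (to about 170 mm high), bystander. Origin: centre of its underside.
- jar: Amber glass jar with steel cap, 56 mm across, 70 mm tall, bystander. Origin: centre of its underside.
- hammer: Small hammer lying on the bench, 220 mm long, bystander. Origin near the middle of its length, on the bench.
Not all that is in view belongs to the job. What is shaped like the casting6 but turquoise is not meant. Leave any black look-alike of the casting4 alone.

How it is judged:
On the way, in this order (a step that is already met when the one before it is completed fails the run):
1. the dial's pointer reads zero (value of joint dial between -0.09 and 0.09 rad), for 0.2 s.
2. every brass casting is in the pot (horizontal distance between each of casting1, casting2, casting3, casting4, casting5, casting6 and pot_floor below 0.056 m and z of each of casting1, casting2, casting3, casting4, casting5, casting6 in the frame of pot_floor below 0.04 m), for 0.2 s.
3. the cover is seated level on the rim (horizontal distance between cover and pot_rim below 0.008 m and angle between cover's own z axis and vertical below 0.04 rad and z of cover in the frame of pot_rim between -0.013 and -0.007 m), for 0.2 s.
At the end, for the whole second after the job is handed in: The dial is within 0.09 rad of zero, every brass casting present lies in the pot, the cover is at rest on the rim (within 8 mm of centre, tilt under 0.04 rad, height within 3 mm of seated), and the stone-set charm lies on the mat (all of step 1 and all of step 2 and all of step 3 and x of stone_charm in the frame of mat between -0.1 and 0.1 m and y of stone_charm in the frame of mat between -0.11 and 0.11 m and height (world z) of stone_charm below 0.02 m and linear speed of cover below 0.02 m/s); the robot touches nothing.
It fails at once if a casting is in the pot while the dial is off zero (by more than 0.2 rad) (((horizontal distance between casting1 and pot_floor below 0.056 m and z of casting1 in the frame of pot_floor below 0.04 m) or (horizontal distance between casting2 and pot_floor below 0.056 m and z of casting2 in the frame of pot_floor below 0.04 m) or (horizontal distance between casting3 and pot_floor below 0.056 m and z of casting3 in the frame of pot_floor below 0.04 m) or (horizontal distance between casting4 and pot_floor below 0.056 m and z of casting4 in the frame of pot_floor below 0.04 m) or (horizontal distance between casting5 and pot_floor below 0.056 m and z of casting5 in the frame of pot_floor below 0.04 m) or (horizontal distance between casting6 and pot_floor below 0.056 m and z of casting6 in the frame of pot_floor below 0.04 m)) and (value of joint dial above 0.2 rad or value of joint dial below -0.2 rad)).
It fails at once if a bystander (file block, jar or hammer) is moved more than 30 mm (distance of any of file_block, jar, hammer from where it was at the start of the episode above 0.03 m).
Of casting1, casting2, casting3, casting4, casting5, casting6 only 4 to 6 are there at a start; the rules pass over those that are not, and their reading is None.
At some moment in a run one of casting1, casting2, casting3, casting4, casting5, casting6, cover may be knocked a few centimetres aside while the robot is not near it.
It also fails if it takes over 210 s, if anything falls off the work surface, if the arm or the gripper's body presses on something with over 40 N, if the wrist force passes 120 N, or if a joint passes its speed limit or range.

ROBOT

A 6-joint arm with a two-finger parallel gripper is mounted at the origin on the work surface. World frame = base frame: x ahead of the robot, y to its left, z up, the work surface at z = 0. Lengths are in m, angles in rad, forces in N, time in s.
With the tool pointing down it reaches from about 0.3 to 0.775 m from the base axis. Payload 14.6 kg.
Tool frame: the origin (TCP) lies at the very end of the fingers, on their centre line; the grasp point (between the pads) lies 19 mm behind it; x points along the fingers, z is the direction in which the jaws open and shut, and the axes are right-handed (so a half turn about x gives the same grasp; the last joint's range is limited). The gripper opens to 94 mm and grips with 3 to 60 N. Pads are 16 mm wide; open, the fingers measure 119 mm over their backs; the gripper's body (75 mm by 177 mm) begins 78 mm behind the grasp point.
Start: joints at [1.083, 0.3, 1.521, -0, 1.321, -0.067], TCP at [0.225, 0.502, 0.205] pointing down, gripper open.
Joint ranges: [-3.03, 3.03], [-0.79, 2.21], [0.23, 2.52], [-1.04, 4.18], [0, 3.07], [-2.55, 2.55]. Speed limits (rad/s): [2.22, 2.22, 2.57, 3.14, 3.14, 3.14].

INTERFACE

Orientations are given as [roll, pitch, yaw] about the fixed x, y, z axes, in that order (R = Rz(yaw) Ry(pitch) Rx(roll)).
In Python, from station import ctrl gives the robot as it stands. The module is installed in compiled form; this text tells all that it offers.
- The arm moves only by the tool servo_tool, never from a script. Its argument "motion" is one flat list of numbers, 4 for each row, row after row: the shift along the tool's x, y, z in mm, then the turn about the tool's x in degrees. In form: [dx, dy, dz, roll, dx, dy, dz, roll, ...]. A call has 1 to 20 rows; each row is the pose to reach, as a shift and turn from the pose commanded when the call began, along the tool's axes at that moment; what a row does not reach only later rows make up. A row lasts 1/8 s, in which the tool goes at most 62.5 mm and 10.7 degrees, less where a joint would pass 70% of its speed; a pose out of reach is approached as far as the arm can. A call with a gripper value outside its range is refused whole. "gripper" is the opening, from 0 (shut) to 1 (fully open), set as the call begins (left out, the last holds). The fingers move at their own pace and stop on an object; "force" is the grip in N (left out, the last holds). Time passes only in rows, so rows that repeat a pose let the fingers close. It gives the time, the measured TCP pose, the force and the opening at its end, in the units of the state.
- ctrl.get_obs(): the state, without advancing time (a new reading comes with each control period).
- ctrl.camera(name): name is "side" or "top"; returns a dict with "color" (400x640x3 uint8, red, green, blue), "z_map" (400x640 float32, m along the optical axis (not along the pixel's ray), 0 where there is no reading), "fx", "fy", "cx", "cy" (pixels), "rvec" (rotation vector, rad) and "tvec" (3), from world to camera coordinates, as OpenCV has them. Camera axes: x right, y down, z forward; pixel columns grow to the right and rows downward; lengths in m; the calibration is good to about 2 mm. A picture is of the moment at which its call begins.
- ctrl.hand_in(): hands the job in, once; it reports no verdict.
The state is a dict: "time_s": time; "qpos": joint angles; "joint_vel": joint speeds; "tau": joint torques, N m; "ee_pos": TCP position; "eef_rot": TCP orientation; "force": force on the tool from outside, world axes, zero at the start; "moment": the same for the moment, N m; "grip_width": finger opening in m.
Only numpy, scipy, OpenCV 4.12 (cv2) and the standard library are available. Lean on these libraries where they do the work, as an engineer would, in place of code of your own. Each camera call takes 0.05 s, during which the arm holds its last target.

## Working session

There is one attempt and no reset: what is moved stays moved. The work goes in short steps, Python scripts to look and compute and a tool call to move; the robot and the scene stay as the last step left them, time stands still between calls to the robot, and variables do not carry over. Pictures are saved under pics/ and viewed, and the job is handed in when it is done.

Besides the shell and the picture viewer there is one more tool, called after "Call:" by a JSON object that holds its "op" and its "data". servo_tool: Moves the arm, as the interface text tells. Its arguments: {"type":"object","properties":{"motion":{"type":"array","items":{"type":"number"}},"gripper":{"type":"number"},"force":{"type":"number"}},"required":["motion"]}

```bash
mkdir -p pics
cat > h.py <<'E'
import numpy as np,cv2
from station import ctrl
def cam(n):
    c=ctrl.camera(n); R,_=cv2.Rodrigues(np.array(c["rvec"],float)); c["R"]=R; c["t"]=np.array(c["tvec"],float).reshape(3); return c
def save(c,f,crop=None,s=1):
    im=c["color"][:,:,::-1]
    if crop: x0,y0,x1,y1=crop; im=im[y0:y1,x0:x1]
    cv2.imwrite("pics/"+f,cv2.resize(im,None,fx=s,fy=s,interpolation=cv2.INTER_CUBIC))
def w(c,u,v,z=None):
    r=np.array([(u-c["cx"])/c["fx"],(v-c["cy"])/c["fy"],1.])
    if z is None: d=c["z_map"][int(round(v)),int(round(u))]
    else:
        o=-c["R"].T@c["t"]; rr=c["R"].T@r; d=(z-o[2])/rr[2]
    return c["R"].T@(r*d-c["t"])
def proj(c,P):
    p=c["R"]@np.array(P,float)+c["t"]; return np.array([c["fx"]*p[0]/p[2]+c["cx"],c["fy"]*p[1]/p[2]+c["cy"]])
def cloud(c):
    v,u=np.mgrid[0:400,0:640]; d=c["z_map"]
    p=np.stack([(u-c["cx"])/c["fx"]*d,(v-c["cy"])/c["fy"]*d,d],-1)-c["t"]
    q=p@c["R"]; q[d==0]=np.nan; return q
E
python3 - <<'E'
from h import *
o=ctrl.get_obs(); print(o)
for n in("top","side"):
    c=cam(n); save(c,n+"0.png",s=1.25); print(n,-c["R"].T@c["t"],c["fx"],c["R"][2])
E
```

```text
{'time_s': 0.0, 'qpos': array([ 1.08339726e+00,  3.00490130e-01,  1.52156155e+00, -3.81416469e-05,
        1.32071062e+00, -6.66129216e-02]), 'joint_vel': array([ 0.00135662,  0.00185141,  0.00076792, -0.00155256,  0.00016618,
        0.00175768]), 'tau': array([ 2.81815737e-04, -5.31819785e+01, -3.52731335e+01,  7.08423019e-02,
        2.45099701e-02, -3.76970365e-05]), 'ee_pos': array([0.22455982, 0.50178509, 0.20488416]), 'eef_rot': array([ 3.10655497,  1.5696261 , -2.02661069]), 'force': array([0.22959737, 0.39444781, 0.25184519]), 'moment': array([ 0.02376189, -0.00732803, -0.01582247]), 'grip_width': 0.0941795307789887}
top [ 0.46403227 -0.04461054  1.06072651] 443.406095024933 [ 0.11515291 -0.02411863 -0.99305493]
side [ 0.29227951 -0.69927561  0.98247112] 478.26615928386326 [ 0.25746345  0.56312388 -0.78524141]
```

View pics/top0.png

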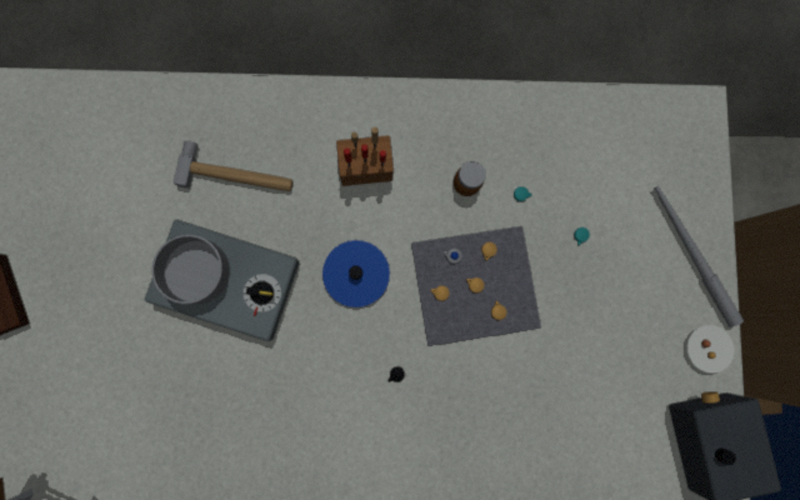

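View pics/side0.png

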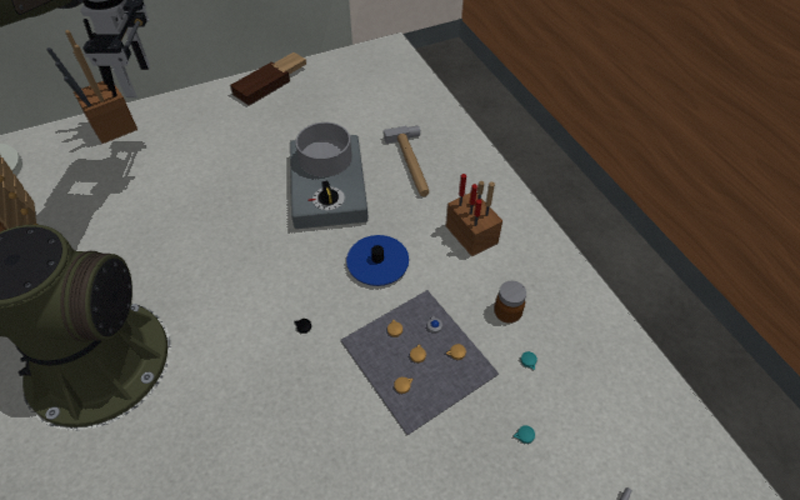

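```bash
cat > m.py <<'E'
from h import *
from scipy import ndimage as nd
def brass(c,zmin=-.01):
    hsv=cv2.cvtColor(c["color"],cv2.COLOR_RGB2HSV); q=cloud(c)
    m=(hsv[...,0]>8)&(hsv[...,0]<28)&(hsv[...,1]>110)&(hsv[...,2]>90)
    l,n=nd.label(m); out=[]
    for i in range(1,n+1):
        v,u=np.where(l==i)
        if len(v)>25: out.append((len(v),u.mean(),v.mean(),np.nanmedian(q[v,u],0)))
    return out
E
python3 - <<'E'
from m import *
c=cam("top")
for b in brass(c): print("top",b[0],np.round(b[1:3],1),b[3].round(3))
save(c,"top_mat.png",(310,170,450,285),5); save(c,"top_mach.png",(110,165,320,320),3.8); save(c,"top_right.png",(520,240,640,400),3.7)
for n,p in [("stone",(363,205)),("cover knob",(284,218)),("pot",(150,216)),("dial",(208,234)),("jar",(376,136)),("block",(292,132)),("black",(318,299)),("teal1",(417,155)),("teal2",(465,188)),("dish",(568,279))]: print(n,w(c,*p).round(3))
s=cam("side")
for b in brass(s): print("side",b[0],np.round(b[1:3],1),b[3].round(3))
save(s,"side_mat.png",(265,225,410,350),5); save(s,"side_mach.png",(215,90,345,235),4)
E
```

```text
top 78 [291.1 116.7] [ 0.782 -0.017  0.075]
top 105 [307.4 117.8] [ 0.779 -0.056  0.075]
top 141 [274.2 123. ] [0.771 0.022 0.075]
top 81 [285.  132.2] [ 0.744 -0.004  0.075]
top 107 [390.9 199.5] [ 0.602 -0.258  0.015]
top 111 [380.4 227.3] [ 0.535 -0.232  0.015]
top 110 [352.4 233.9] [ 0.518 -0.167  0.015]
top 112 [398.7 248.8] [ 0.484 -0.276  0.015]
top 53 [570.1 318.1] [ 0.335 -0.649  0.062]
stone [ 0.586 -0.191  0.018]
cover knob [ 0.55  -0.005  0.044]
pot [0.549 0.297 0.055]
dial [0.509 0.159 0.082]
jar [ 0.741 -0.213  0.068]
block [ 0.746 -0.02   0.071]
black [ 0.365 -0.087  0.008]
teal1 [ 0.712 -0.323  0.01 ]
teal2 [ 0.633 -0.44   0.008]
dish [ 0.419 -0.679  0.013]
side 29 [70.4 73.1] [0.101 0.677 0.1  ]
side 40 [84.8 75.3] [0.139 0.651 0.1  ]
side 36 [74.4 79.2] [0.109 0.644 0.099]
side 99 [370.7 163.8] [0.753 0.003 0.075]
side 27 [363.4 161.5] [0.74  0.021 0.075]
side 35 [386.  166.7] [ 0.784 -0.021  0.075]
side 210 [389.  177.5] [ 0.774 -0.056  0.075]
side 44 [374.8 175. ] [ 0.743 -0.031  0.074]
side 104 [315.5 262.3] [ 0.519 -0.17   0.015]
side 116 [365.5 280.7] [ 0.602 -0.26   0.015]
side 115 [334.  282.7] [ 0.535 -0.236  0.015]
side 128 [322.  307.2] [ 0.485 -0.279  0.015]
```

View pics/top_mat.png

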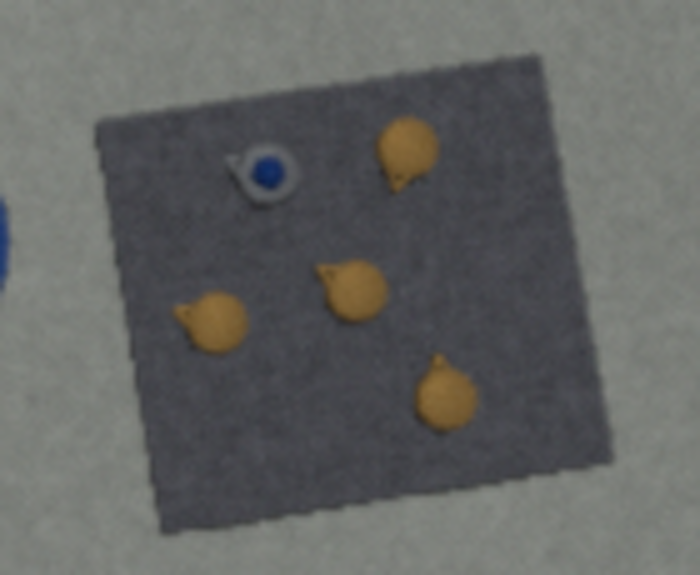

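View pics/top_mach.png

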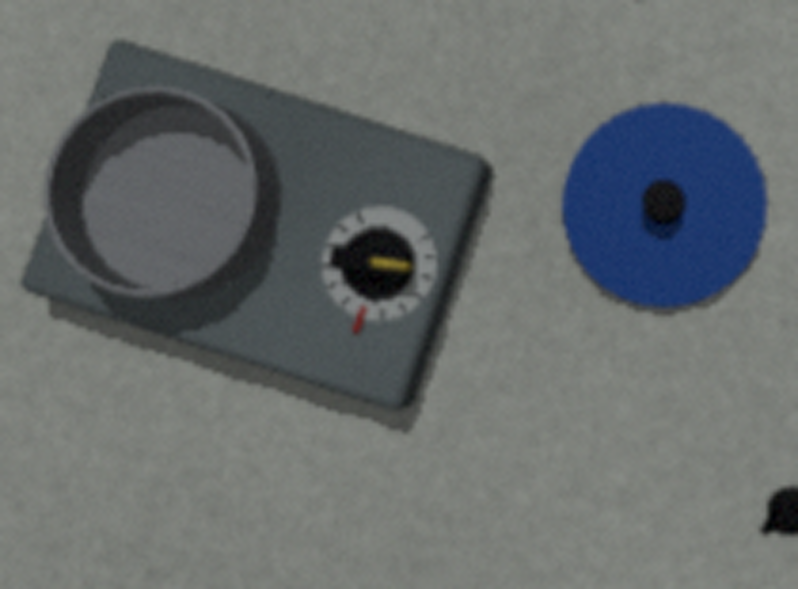

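View pics/top_right.png

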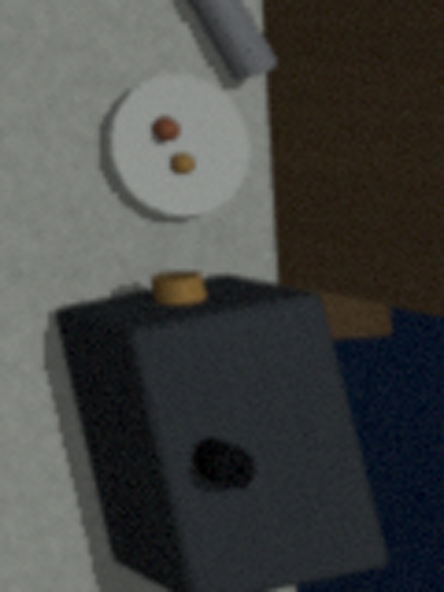

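View pics/side_mach.png

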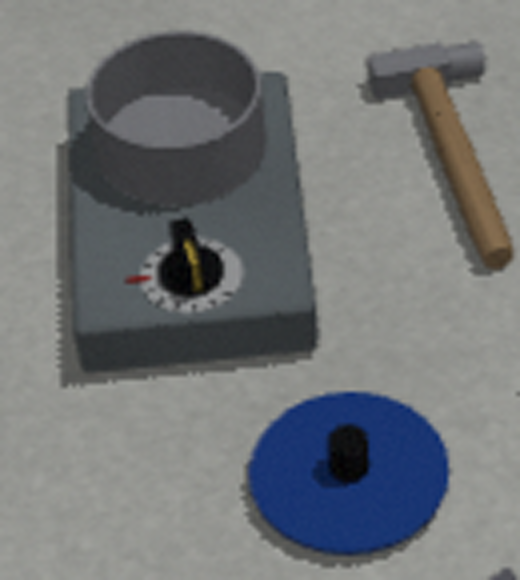

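View pics/side_mat.png

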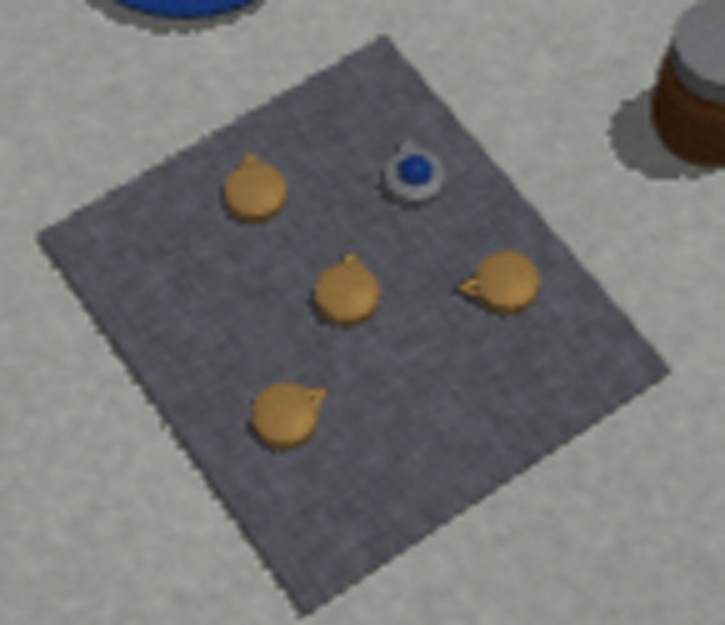

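```bash
cat > g.py <<'E'
from h import *
def circ(p):
    A=np.c_[2*p[:,:2],np.ones(len(p))]; s=np.linalg.lstsq(A,(p[:,:2]**2).sum(1),rcond=None)[0]; return s[:2],np.sqrt(s[2]+s[:2]@s[:2])
def sel(q,lo,hi,xy,r):
    return (q[...,2]>lo)&(q[...,2]<hi)&(np.hypot(q[...,0]-xy[0],q[...,1]-xy[1])<r)
E
python3 - <<'E'
from g import *
for n in("top","side"):
    c=cam(n);q=cloud(c);hsv=cv2.cvtColor(c["color"],cv2.COLOR_RGB2HSV);H,S,V=[hsv[...,i].astype(int) for i in range(3)]
    print(n)
    p=q[sel(q,.1,.108,(.55,.29),.08)]; print("rim",circ(p),len(p),np.median(p[:,2]))
    m=sel(q,.0,.07,(.55,-.005),.09)&(H>100)&(H<130)&(S>120); p=q[m]; (x,y),r=cv2.minEnclosingCircle((p[:,:2]*1000).astype(np.float32)); print("cover",x,y,r,np.median(p[:,2]),p[:,:2].mean(0))
    m=sel(q,.035,.06,(.55,-.005),.03); p=q[m]; print("knob",circ(p),p[:,:2].mean(0),len(p),p[:,2].max())
    m=sel(q,.045,.056,(.51,.16),.05)&((H<8)|(H>172))&(S>100); v,u=np.where(m); print("mark",q[m].mean(0),len(u),w(c,u.mean(),v.mean(),.051))
    m=sel(q,.07,.09,(.51,.16),.05)&(H>15)&(H<35)&(S>100); print("yellow",q[m].mean(0),m.sum()); pp=q[m][:,:2]-q[m][:,:2].mean(0); print(np.linalg.svd(pp,full_matrices=0)[2][0])
    m=sel(q,.076,.09,(.51,.16),.05); p=q[m]; ctr=p[:,:2].mean(0);d=np.linalg.svd(p[:,:2]-ctr,full_matrices=0)[2][0];a=(p[:,:2]-ctr)@d;print("bar",ctr,d,a.min(),a.max(),m.sum(),"mid",ctr+d*(a.min()+a.max())/2)
    m=sel(q,.045,.056,(.53,.22),.2);  print("deck",cv2.minAreaRect((q[m][:,:2]*1000).astype(np.float32)))
    m=sel(q,.052,.0565,(.51,.16),.035)&(V>120)&(S<50);p=q[m]; print("dialdisc",cv2.minEnclosingCircle((p[:,:2]*1000).astype(np.float32)),np.median(p[:,2]))
E
```

```text
top
rim (array([0.54778659, 0.28116915]), np.float64(0.05764596163251624)) 361 0.10401633294325596
cover 551.489501953125 -4.849422931671143 62.787532806396484 0.014678850556509939 [ 0.55088729 -0.00454105]
knob (array([ 0.55206521, -0.00523909]), np.float64(0.009063893368510519)) [ 0.55204151 -0.00524368] 98 0.04957074718029127
mark [0.47712441 0.17332393 0.05128372] 9 [0.47712541 0.17338546 0.051     ]
yellow [0.50925014 0.15000044 0.08255805] 40
[-0.14004863 -0.99014463]
bar [0.51126652 0.1614133 ] [-0.12324615 -0.99237613] -0.022801681110580865 0.021782142127771572 132 mid [0.51132935 0.16191919]
deck ((534.744873046875, 238.33578491210938), (239.58226013183594, 159.55267333984375), 72.93931579589844)
dialdisc ((510.8428955078125, 162.8811798095703), 31.547712326049805) 0.0529770200619373
side
rim (array([0.54774349, 0.27967831]), np.float64(0.05789894531176768)) 215 0.10346861367484021
cover 552.6300048828125 -6.985862731933594 65.74981689453125 0.01479334849627416 [ 0.55190689 -0.00981125]
knob (array([ 0.55249277, -0.00796172]), np.float64(0.009766067797459994)) [ 0.55206386 -0.00878894] 83 0.049755626093687944
mark [0.47774643 0.17130817 0.05185122] 7 [0.47791401 0.1721031  0.051     ]
yellow [0.51119932 0.14734492 0.08057967] 26
[-0.10367713 -0.99461101]
bar [0.51095196 0.15907839] [-0.10965726 -0.99396946] -0.02527605555990618 0.020470952094105835 75 mid [0.51121542 0.16146645]
deck ((534.518310546875, 235.37026977539062), (241.88961791992188, 158.9104461669922), 73.1489028930664)
dialdisc ((510.4495849609375, 159.8034210205078), 32.21660232543945) 0.05276602613382541
```

```bash
cat > t.py <<'E'
from h import *
import sys
from scipy.spatial.transform import Rotation as Ro
def st(): 
    o=ctrl.get_obs(); R=Ro.from_euler("xyz",o["eef_rot"]).as_matrix(); return o,R
def jaw(R): return np.degrees(np.arctan2(R[1,2],R[0,2]))
def to(x,y,z,yaw=None):
    o,R=st(); d=R.T@(np.array([x,y,z])-o["ee_pos"])*1000
    s="" 
    if yaw is not None:
        r=-(yaw-jaw(R)); r=(r+90)%180-90; s="roll %.1f (or %.1f) q6 %.2f"%(r,r-180*np.sign(r),o["qpos"][5])
    print("d",d.round(1),s)
def info():
    o,R=st(); print("t%.2f"%o["time_s"],o["ee_pos"].round(4),"jaw %.1f"%jaw(R),"tilt",R[:,0].round(3),"q",o["qpos"].round(2),"F",o["force"].round(1),"w %.4f"%o["grip_width"])
if __name__=="__main__":
    info()
    a=list(map(float,sys.argv[1:]))
    if a: to(*a)
E
python3 t.py .511 .1615 .18 -7
```

```text
t0.30 [0.2246 0.502  0.2053] jaw 65.9 tilt [-0. -0. -1.] q [ 1.08  0.3   1.52  0.    1.32 -0.07] F [0.3 0.2 0.5] w 0.0938
d [  25.3 -400.5 -193.8] roll 72.9 (or -107.1) q6 -0.07
```

Call:
{"op": "servo_tool", "data": {"motion": [25,-400,-194,73,25,-400,-194,73,25,-400,-194,73,25,-400,-194,73,25,-400,-194,73,25,-400,-194,73,25,-400,-194,73,25,-400,-194,73,25,-400,-194,73,25,-400,-194,73,25,-400,-194,73], "gripper": 0.5, "force": 30}}

```text
time_s: 1.68
ee_pos: [0.51, 0.1625, 0.1807]
eef_rot: [0.515, 1.57, 0.393]
force: [0.0, -0.5, -0.2]
grip_width: 0.0472
```

```bash
python3 t.py .511 .1615 .064 -7
```

```text
t1.68 [0.51   0.1625 0.1807] jaw -7.0 tilt [ 0.  0. -1.] q [0.24 0.29 1.59 0.   1.26 0.36] F [ 0.  -0.5 -0.2] w 0.0472
d [116.7  -0.9   1.1] roll 0.0 (or -180.0) q6 0.36
```

Call:
{"op": "servo_tool", "data": {"motion": [50,-1,1,0,90,-1,1,0,116,-1,1,0,116,-1,1,0,116,-1,1,0]}}

```text
time_s: 2.3
ee_pos: [0.5119, 0.1609, 0.0657]
eef_rot: [0.348, 1.569, 0.224]
force: [0.1, -0.2, 0.3]
grip_width: 0.0468
```

Call:
{"op": "servo_tool", "data": {"motion": [0,0,0,0,0,0,0,0,0,0,0,0,0,0,0,0,0,0,0,0,0,0,0,0], "gripper": 0, "force": 25}}

```text
time_s: 3.05
ee_pos: [0.5112, 0.1605, 0.0647]
eef_rot: [-2.98, 1.57, -3.104]
force: [-4.1, 0.2, 5.2]
grip_width: 0.0138
```

```bash
python3 t.py
```

```text
t3.05 [0.5112 0.1605 0.0647] jaw -7.1 tilt [-0. -0. -1.] q [0.24 0.43 1.7  0.   1.01 0.36] F [-4.1  0.2  5.2] w 0.0138
```

Call:
{"op": "servo_tool", "data": {"motion": [0,0,0,8,0,0,0,16,0,0,0,24,0,0,0,32,0,0,0,40,0,0,0,48,0,0,0,56,0,0,0,64,0,0,0,72,0,0,0,80,0,0,0,88,0,0,0,95,0,0,0,100,0,0,0,100,0,0,0,100]}}

```text
time_s: 4.92
ee_pos: [0.5104, 0.1617, 0.0646]
eef_rot: [-1.972, 1.568, 2.442]
force: [-10.3, 10.2, 8.1]
grip_width: 0.0139
```

```bash
python3 t.py
```

```text
t4.92 [0.5104 0.1617 0.0646] jaw -107.1 tilt [-0.002  0.002 -1.   ] q [0.24 0.43 1.7  0.   1.01 2.11] F [-10.3  10.2   8.1] w 0.0139
```

Release and lift.

Call:
{"op": "servo_tool", "data": {"motion": [0,0,0,0,0,0,0,0,0,0,0,0,-40,0,0,0,-90,0,0,0,-120,0,0,0], "gripper": 0.35}}

```text
time_s: 5.68
ee_pos: [0.5119, 0.1604, 0.1869]
eef_rot: [2.062, 1.568, 0.192]
force: [-0.5, -0.7, 0.0]
grip_width: 0.0332
```

Call:
{"op": "servo_tool", "data": {"motion": [-20,200,0,-60,-20,200,0,-60,-20,200,0,-90,-20,200,0,-90,-20,200,0,-90,-20,200,0,-90,-20,200,0,-90,-20,200,0,-90,-20,200,0,-90]}}

```text
time_s: 6.8
ee_pos: [0.7026, 0.1014, 0.2042]
eef_rot: [-2.387, 1.57, -2.681]
force: [0.5, -0.4, -0.1]
grip_width: 0.033
```

```bash
python3 t.py
python3 - <<'E'
from m import *
from g import *
for n in("top","side"):
    c=cam(n);q=cloud(c);save(c,n+"1.png",s=1.25)
    hsv=cv2.cvtColor(c["color"],cv2.COLOR_RGB2HSV);H,S=hsv[...,0],hsv[...,1]
    m=sel(q,.076,.09,(.51,.16),.05); p=q[m]; 
    if len(p)>5:
        ctr=p[:,:2].mean(0);d=np.linalg.svd(p[:,:2]-ctr,full_matrices=0)[2][0];print("bar",ctr,len(p),np.degrees(np.arctan2(d[1],d[0])))
    m=sel(q,.07,.09,(.51,.16),.05)&(H>15)&(H<35)&(S>100)
    if m.any(): print("yellow",q[m].mean(0),m.sum())
    for b in brass(c): print(n,b[0],np.round(b[1:3],1),b[3].round(3))
    save(c,n+"1m.png",(110,165,320,320) if n=="top" else (215,90,345,235),3.6)
E
```

```text
t6.80 [0.7026 0.1014 0.2042] jaw -16.9 tilt [-0. -0. -1.] q [ 0.09  0.68  0.97 -0.    1.49  0.39] F [ 0.5 -0.4 -0.1] w 0.0330
top 507 [297.7 124.5] [ 0.759 -0.031  0.075]
top 199 [274.7 123.5] [0.768 0.021 0.074]
top 113 [390.8 199.8] [ 0.6   -0.258  0.015]
top 118 [380.2 227.5] [ 0.535 -0.232  0.014]
top 113 [352.3 234. ] [ 0.517 -0.165  0.015]
top 120 [398.4 249. ] [ 0.484 -0.274  0.015]
top 73 [569.2 318. ] [ 0.335 -0.648  0.061]
bar [0.51070857 0.15979449] 89 165.38739062203584
yellow [0.50144205 0.1648428  0.08229938] 19
side 106 [370.8 163.9] [0.753 0.003 0.075]
side 28 [363.2 161.6] [0.74  0.021 0.075]
side 38 [386.  166.7] [ 0.783 -0.02   0.075]
side 50 [375.2 174.4] [ 0.743 -0.031  0.075]
side 212 [389.  177.5] [ 0.774 -0.057  0.075]
side 106 [315.5 262.4] [ 0.519 -0.171  0.015]
side 118 [365.5 280.8] [ 0.602 -0.26   0.015]
side 118 [334.  282.9] [ 0.535 -0.236  0.015]
side 130 [322.  307.3] [ 0.485 -0.279  0.015]
```

View pics/side1m.png

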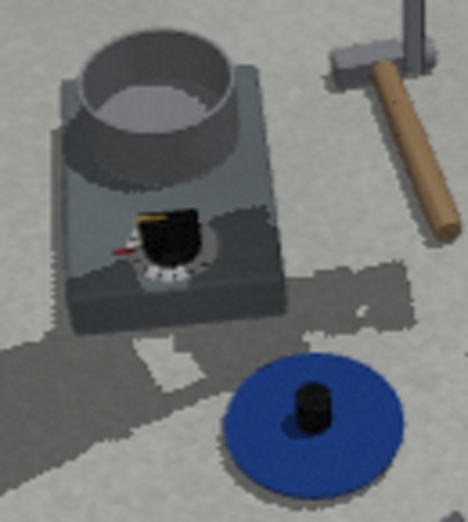

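```bash
cat > cast.py <<'E'
from m import *
def castings(c):
    hsv=cv2.cvtColor(c["color"],cv2.COLOR_RGB2HSV); q=cloud(c)
    m=(hsv[...,0]>8)&(hsv[...,0]<28)&(hsv[...,1]>110)&(hsv[...,2]>80)&(q[...,2]<.04)&(q[...,2]>.0)
    l,n=nd.label(m); out=[]
    for i in range(1,n+1):
        v,u=np.where(l==i)
        if len(v)<50: continue
        P=np.array([w(c,a,b,.014)[:2] for a,b in zip(u,v)])
        big=cv2.resize((l==i).astype(np.uint8)*255,None,fx=4,fy=4,interpolation=cv2.INTER_LINEAR)
        D=cv2.distanceTransform((big>127).astype(np.uint8),cv2.DIST_L2,5); D=cv2.GaussianBlur(D,(0,0),2)
        b,a=np.unravel_index(D.argmax(),D.shape); ctr=w(c,(a+.5)/4-.5,(b+.5)/4-.5,.014)[:2]
        r=np.hypot(*(P-ctr).T); f=P[r>.0165]-ctr
        d=f.mean(0) if len(f) else P.mean(0)-ctr
        out.append((ctr,np.degrees(np.arctan2(d[1],d[0])),len(v),np.median(q[v,u,2])))
    return out
E
python3 - <<'E'
from cast import *
for n in("top","side"):
    for o in castings(cam(n)): print(n,o[0].round(4),"loop %.0f"%o[1],o[2],o[3].round(3))
E
python3 t.py .518 -.168 .15
```

```text
top [ 0.6016 -0.2579] loop 161 114 0.015
top [ 0.537  -0.2259] loop -119 115 0.015
top [ 0.5171 -0.1665] loop 75 115 0.015
top [ 0.4822 -0.2756] loop 13 118 0.015
side [ 0.5192 -0.1656] loop -99 111 0.015
side [ 0.6035 -0.2613] loop 166 124 0.015
side [ 0.5362 -0.2347] loop -118 123 0.015
side [ 0.4842 -0.2789] loop 9 137 0.015
t7.00 [0.7026 0.1015 0.2043] jaw -17.2 tilt [-0. -0. -1.] q [ 0.09  0.68  0.97 -0.    1.49  0.39] F [ 0.2 -0.4 -0.2] w 0.0330
d [  54.3 -312.   -96.5]
```

Call:
{"op": "servo_tool", "data": {"motion": [100,-312,-96,0,100,-312,-96,0,100,-312,-96,0,100,-312,-96,0,100,-312,-96,0,100,-312,-96,0,100,-312,-96,0,100,-312,-96,0,100,-312,-96,0], "gripper": 0.55}}

```text
time_s: 8.12
ee_pos: [0.5197, -0.1675, 0.1048]
eef_rot: [0.022, 1.57, -0.276]
force: [-0.5, -0.2, -0.2]
grip_width: 0.0518
```

```bash
python3 t.py .518 -.167 .009 -15;python3 - <<'E'
from m import *
from g import *
for n in("top","side"):
    c=cam(n);q=cloud(c)
    save(c,n+"2.png",s=1.25)
    m=sel(q,.076,.09,(.51,.16),.05); p=q[m]; 
    if len(p)>5:
        ctr=p[:,:2].mean(0);d=np.linalg.svd(p[:,:2]-ctr,full_matrices=0)[2][0];print("bar",ctr,len(p),np.degrees(np.arctan2(d[1],d[0])))
E
```

```text
t8.12 [ 0.5197 -0.1675  0.1048] jaw -17.1 tilt [ 0.001 -0.    -1.   ] q [-0.38  0.39  1.64  0.    1.1  -0.08] F [-0.5 -0.2 -0.2] w 0.0518
d [95.8  0.  -1.8] roll -2.1 (or 177.9) q6 -0.08
bar [0.51061216 0.16193046] 135 162.61952092483736
```

Call:
{"op": "servo_tool", "data": {"motion": [50,0,-1,-2,85,0,-2,-2,95,0,-2,-2,95,0,-2,-2,95,0,-2,-2]}}

```text
time_s: 8.85
ee_pos: [0.518, -0.168, 0.0109]
eef_rot: [-0.116, 1.569, -0.379]
force: [-0.1, 0.2, -0.3]
grip_width: 0.0517
```

Call:
{"op": "servo_tool", "data": {"motion": [0,0,0,0,0,0,0,0,0,0,0,0,0,0,0,0,0,0,0,0,-60,0,0,0,-120,0,0,0,-160,0,0,0,-160,0,0,0], "gripper": 0, "force": 20}}

```text
time_s: 9.98
ee_pos: [0.5181, -0.1682, 0.1722]
eef_rot: [-0.119, 1.566, -0.382]
force: [0.2, -0.5, -2.4]
grip_width: 0.0277
```

```bash
python3 t.py .5475 .2805 .17 -15
```

```text
t9.97 [ 0.5181 -0.1682  0.1722] jaw -15.1 tilt [ 0.005 -0.002 -1.   ] q [-0.38  0.31  1.58 -0.    1.24 -0.12] F [ 0.2 -0.5 -2.4] w 0.0277
d [  1.5 440.8 -88.6] roll -0.1 (or 179.9) q6 -0.12
```

Call:
{"op": "servo_tool", "data": {"motion": [0,462,-89,0,0,462,-89,0,0,462,-89,0,0,462,-89,0,0,462,-89,0,0,462,-89,0,0,462,-89,0,0,462,-89,0,0,462,-89,0,0,462,-89,0,0,462,-89,0,0,462,-89,0]}}

```text
time_s: 11.48
ee_pos: [0.5518, 0.3007, 0.1695]
eef_rot: [0.351, 1.571, 0.086]
force: [-1.4, 0.2, 0.1]
grip_width: 0.0275
```

```bash
python3 t.py .5475 .2805 .075
```

```text
t11.47 [0.5518 0.3007 0.1695] jaw -15.2 tilt [ 0.  0. -1.] q [ 0.44  0.5   1.32 -0.    1.32  0.71] F [-1.4  0.2  0.1] w 0.0275
d [ 94.5 -20.6   1.1]
```

Call:
{"op": "servo_tool", "data": {"motion": [50,0,1,0,90,0,1,0,100,0,1,0,104,0,1,0,104,0,1,0]}}

```text
time_s: 12.1
ee_pos: [0.5532, 0.3014, 0.0669]
eef_rot: [0.733, 1.569, 0.469]
force: [-1.0, -0.1, 0.1]
grip_width: 0.0275
```

Call:
{"op": "servo_tool", "data": {"motion": [0,0,0,0,0,0,0,0,0,0,0,0,-60,0,0,0,-105,0,0,0,-105,0,0,0], "gripper": 0.42}}

```text
time_s: 12.85
ee_pos: [0.5538, 0.3018, 0.1745]
eef_rot: [0.708, 1.564, 0.445]
force: [-0.5, -0.8, 0.4]
grip_width: 0.0392
```

```bash
python3 t.py .536 -.232 .105 -30
python3 - <<'E'
from cast import *
c=cam("side"); save(c,"side3.png",(215,90,345,235),4)
for o in castings(c): print(o[0].round(4),"loop %.0f"%o[1],o[2],o[3].round(3))
E
```

```text
t12.85 [0.5538 0.3018 0.1745] jaw -15.1 tilt [ 0.006  0.003 -1.   ] q [0.44 0.5  1.31 0.   1.32 0.7 ] F [-0.5 -0.8  0.4] w 0.0392
d [  67.9 -520.3  121.6] roll 14.9 (or -165.1) q6 0.70
[ 0.6027 -0.2602] loop 168 120 0.014
[ 0.5323 -0.2364] loop 53 120 0.015
[ 0.4839 -0.2808] loop 16 132 0.015
```

Call:
{"op": "servo_tool", "data": {"motion": [0,-250,60,0,0,-250,60,0,0,-250,60,0,0,-250,60,0,67,-520,122,15,67,-520,122,15,67,-520,122,15,67,-520,122,15,67,-520,122,15,67,-520,122,15,67,-520,122,15,67,-520,122,15,67,-520,122,15], "gripper": 0.55}}

```text
time_s: 14.52
ee_pos: [0.5351, -0.2317, 0.1037]
eef_rot: [0.12, 1.57, -0.404]
force: [0.7, 0.9, -0.5]
grip_width: 0.0515
```

```bash
python3 t.py .535 -.233 .010 -30
```

```text
t14.53 [ 0.5351 -0.2317  0.1037] jaw -30.0 tilt [ 0. -0. -1.] q [-0.47  0.47  1.53  0.    1.14  0.05] F [ 0.7  0.9 -0.5] w 0.0515
d [93.7 -1.1  0.5] roll -0.0 (or 180.0) q6 0.05
```

View pics/side3.png

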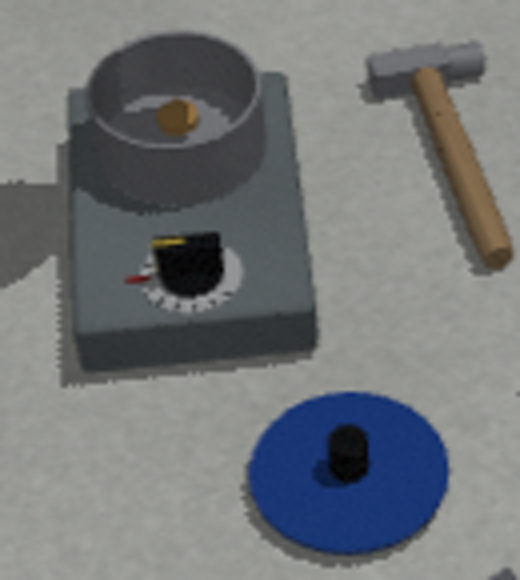

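Call:
{"op": "servo_tool", "data": {"motion": [50,-1,0,0,85,-1,0,0,94,-1,0,0,94,-1,0,0,94,-1,0,0]}}

```text
time_s: 15.15
ee_pos: [0.5351, -0.2338, 0.0111]
eef_rot: [0.047, 1.568, -0.478]
force: [-0.2, 0.3, -0.6]
grip_width: 0.0516
```

Call:
{"op": "servo_tool", "data": {"motion": [0,0,0,0,0,0,0,0,0,0,0,0,0,0,0,0,0,0,0,0,-60,0,0,0,-120,0,0,0,-160,0,0,0,-160,0,0,0], "gripper": 0, "force": 20}}

```text
time_s: 16.27
ee_pos: [0.5353, -0.234, 0.1724]
eef_rot: [0.05, 1.566, -0.475]
force: [-0.4, -0.9, -0.4]
grip_width: 0.0275
```

```bash
python3 t.py .5475 .2805 .17 -15
```

```text
t16.27 [ 0.5353 -0.234   0.1724] jaw -30.1 tilt [ 0.005 -0.002 -1.   ] q [-0.47  0.4   1.46 -0.    1.27  0.05] F [-0.4 -0.9 -0.4] w 0.0275
d [   1.2  451.2 -247.5] roll -15.1 (or 164.9) q6 0.05
```

Call:
{"op": "servo_tool", "data": {"motion": [0,429,-241,-15,0,429,-241,-15,0,429,-241,-15,0,429,-241,-15,0,429,-241,-15,0,429,-241,-15,0,429,-241,-15,0,429,-241,-15,0,429,-241,-15,0,429,-241,-15,0,429,-241,-15,0,429,-241,-15,0,429,-241,-15]}}

```text
time_s: 17.9
ee_pos: [0.5412, 0.258, 0.1696]
eef_rot: [0.659, 1.571, 0.394]
force: [0.6, -0.5, -0.9]
grip_width: 0.0276
```

```bash
python3 t.py .5415 .258 .069 -15
```

```text
t17.90 [0.5412 0.258  0.1696] jaw -15.2 tilt [ 0.  0. -1.] q [0.38 0.44 1.42 0.   1.29 0.65] F [ 0.6 -0.5 -0.9] w 0.0276
d [1.006e+02 1.000e-01 3.000e-01] roll -0.2 (or 179.8) q6 0.65
```

Call:
{"op": "servo_tool", "data": {"motion": [50,0,0,0,80,0,0,0,95,0,0,0,98,0,0,0,98,0,0,0]}}

```text
time_s: 18.52
ee_pos: [0.5416, 0.2587, 0.0725]
eef_rot: [0.666, 1.569, 0.402]
force: [0.4, 0.6, -0.5]
grip_width: 0.0274
```

Call:
{"op": "servo_tool", "data": {"motion": [0,0,0,0,0,0,0,0,0,0,0,0,-60,0,0,0,-105,0,0,0,-105,0,0,0], "gripper": 0.42}}

```text
time_s: 19.27
ee_pos: [0.5423, 0.2591, 0.1803]
eef_rot: [0.652, 1.564, 0.389]
force: [-0.7, 0.6, -0.6]
grip_width: 0.0394
```

```bash
python3 t.py .484 -.279 .11 -77
python3 - <<'E'
from cast import *
c=cam("side"); save(c,"side4.png",(215,90,345,235),4)
for o in castings(c): print(o[0].round(4),"loop %.0f"%o[1],o[2],o[3].round(3))
E
```

```text
t19.27 [0.5423 0.2591 0.1803] jaw -15.1 tilt [ 0.006  0.002 -1.   ] q [0.38 0.43 1.4  0.   1.3  0.65] F [-0.7  0.6 -0.6] w 0.0394
d [  68.6 -534.9   83.6] roll 61.9 (or -118.1) q6 0.65
[ 0.6038 -0.2607] loop 168 122 0.015
[ 0.4842 -0.2789] loop 9 132 0.015
```

View pics/side4.png

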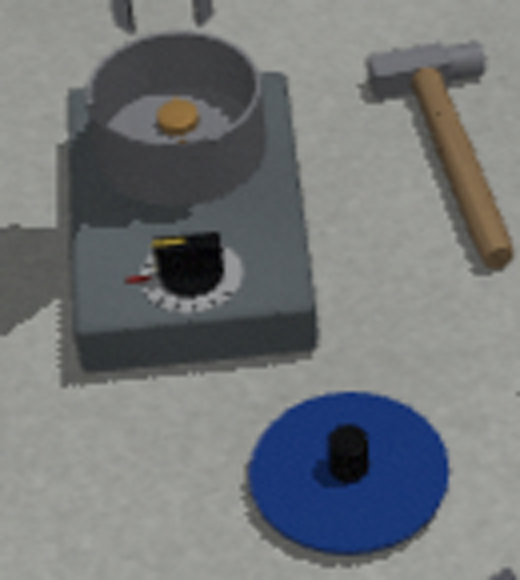

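Call:
{"op": "servo_tool", "data": {"motion": [0,-250,40,0,0,-250,40,0,0,-250,40,0,0,-250,40,0,68,-535,84,62,68,-535,84,62,68,-535,84,62,68,-535,84,62,68,-535,84,62,68,-535,84,62,68,-535,84,62,68,-535,84,62,68,-535,84,62,68,-535,84,62], "gripper": 0.55}}

```text
time_s: 21.08
ee_pos: [0.4828, -0.2796, 0.1085]
eef_rot: [0.663, 1.571, -0.681]
force: [-0.7, -0.1, 0.2]
grip_width: 0.0517
```

```bash
python3 t.py .484 -.278 .010 -78
```

```text
t21.07 [ 0.4828 -0.2796  0.1085] jaw -77.0 tilt [ 0. -0. -1.] q [-0.59  0.41  1.6  -0.    1.12  0.75] F [-0.7 -0.1  0.2] w 0.0517
d [98.5  1.5 -1.3] roll 1.0 (or -179.0) q6 0.75
```

Call:
{"op": "servo_tool", "data": {"motion": [50,1,-1,0,88,1,-1,0,98,1,-1,0,98,1,-1,0,98,1,-1,0]}}

```text
time_s: 21.7
ee_pos: [0.4842, -0.2792, 0.0121]
eef_rot: [0.757, 1.568, -0.589]
force: [0.4, 0.4, 0.8]
grip_width: 0.0516
```

Call:
{"op": "servo_tool", "data": {"motion": [0,0,0,0,0,0,0,0,0,0,0,0,0,0,0,0,0,0,0,0,-60,0,0,0,-120,0,0,0,-160,0,0,0,-160,0,0,0], "gripper": 0, "force": 20}}

```text
time_s: 22.82
ee_pos: [0.4843, -0.2793, 0.1733]
eef_rot: [0.753, 1.566, -0.593]
force: [0.6, -0.5, -1.3]
grip_width: 0.0274
```

```bash
python3 t.py .568 .275 .17 -107
python3 - <<'E'
from cast import *
c=cam("top"); save(c,"top5.png",(110,165,320,320),3.6)
E
```

```text
t22.82 [ 0.4843 -0.2793  0.1733] jaw -77.1 tilt [ 0.004 -0.003 -1.   ] q [-0.59  0.34  1.54 -0.    1.25  0.76] F [ 0.6 -0.5 -1.3] w 0.0274
d [   2.1  205.2 -521.7] roll 29.9 (or -150.1) q6 0.76
```

View pics/top5.png

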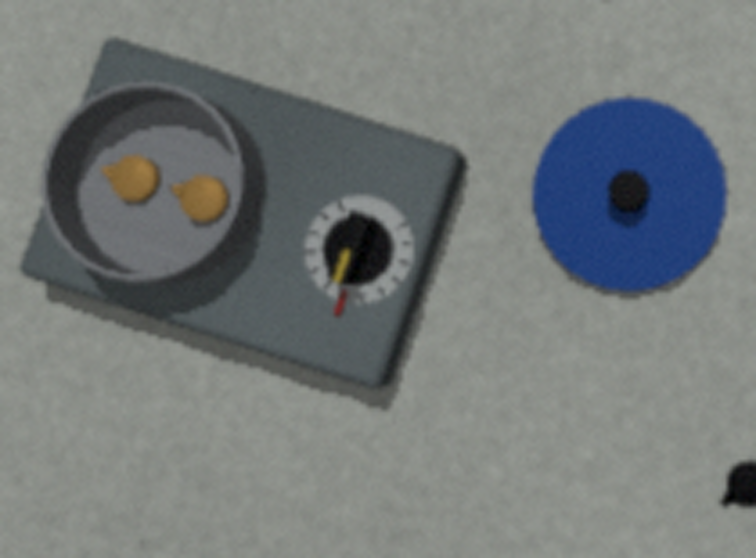

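```bash
python3 t.py .5245 .288 .17 -77
```

```text
t22.88 [ 0.4836 -0.2788  0.171 ] jaw -77.1 tilt [ 0.001 -0.001 -1.   ] q [-0.59  0.35  1.54 -0.    1.25  0.76] F [-0.1 -0.3 -1.3] w 0.0274
d [ 5.000e-01  1.663e+02 -5.434e+02] roll -0.1 (or 179.9) q6 0.76
```

Call:
{"op": "servo_tool", "data": {"motion": [0,166,-543,0,0,166,-543,0,0,166,-543,0,0,166,-543,0,0,166,-543,0,0,166,-543,0,0,166,-543,0,0,166,-543,0,0,166,-543,0,0,166,-543,0,0,166,-543,0,0,166,-543,0,0,166,-543,0,0,166,-543,0]}}

```text
time_s: 24.62
ee_pos: [0.5243, 0.287, 0.1706]
eef_rot: [1.73, 1.571, 0.383]
force: [0.9, 0.4, -0.3]
grip_width: 0.0273
```

```bash
python3 t.py .5245 .288 .072 -77
```

```text
t24.62 [0.5243 0.287  0.1706] jaw -77.2 tilt [ 0.  0. -1.] q [ 0.44  0.43  1.42 -0.    1.29  1.79] F [ 0.9  0.4 -0.3] w 0.0273
d [98.6  0.4 -0.9] roll -0.2 (or 179.8) q6 1.79
```

Call:
{"op": "servo_tool", "data": {"motion": [50,0,-1,0,80,0,-1,0,93,0,-1,0,96,0,-1,0,96,0,-1,0]}}

```text
time_s: 25.25
ee_pos: [0.5244, 0.2888, 0.0755]
eef_rot: [1.774, 1.569, 0.428]
force: [-0.7, 0.3, -1.1]
grip_width: 0.0273
```

Call:
{"op": "servo_tool", "data": {"motion": [0,0,0,0,0,0,0,0,0,0,0,0,-60,0,0,0,-105,0,0,0,-105,0,0,0], "gripper": 0.4}}

```text
time_s: 26.0
ee_pos: [0.5251, 0.2892, 0.1833]
eef_rot: [1.787, 1.564, 0.441]
force: [0.1, -0.5, -0.4]
grip_width: 0.0374
```

```bash
python3 t.py .603 -.26 .11 -106
python3 - <<'E'
from cast import *
c=cam("side"); save(c,"side6.png",s=1.25)
for o in castings(c): print(o[0].round(4),"loop %.0f"%o[1],o[2],o[3].round(3))
E
```

```text
t26.00 [0.5251 0.2892 0.1833] jaw -77.1 tilt [ 0.006  0.003 -1.   ] q [ 0.44  0.42  1.41 -0.    1.31  1.79] F [ 0.1 -0.5 -0.4] w 0.0374
d [ 72.2 -47.1 552.9] roll 28.9 (or -151.1) q6 1.79
[ 0.6038 -0.2607] loop 168 122 0.015
```

View pics/side6.png

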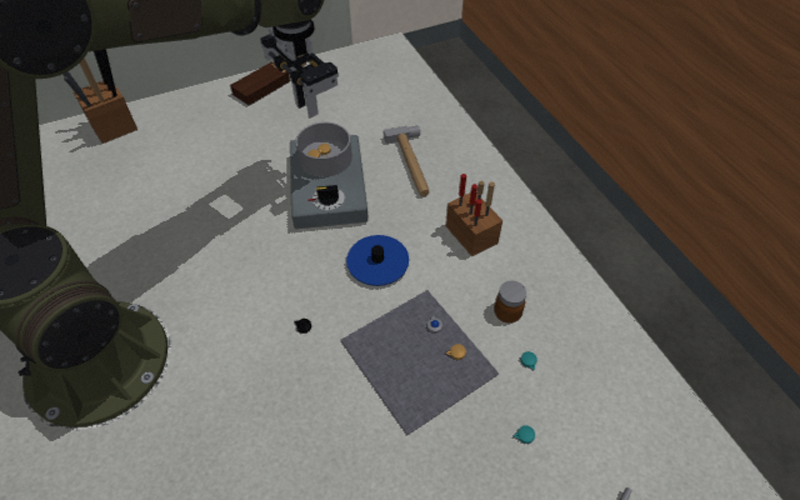

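Call:
{"op": "servo_tool", "data": {"motion": [0,-20,270,0,0,-20,270,0,0,-20,270,0,0,-20,270,0,72,-47,553,28,72,-47,553,28,72,-47,553,28,72,-47,553,28,72,-47,553,28,72,-47,553,28,72,-47,553,28,72,-47,553,28,72,-47,553,28,72,-47,553,28], "gripper": 0.47}}

```text
time_s: 27.8
ee_pos: [0.6016, -0.2603, 0.1078]
eef_rot: [1.386, 1.57, -0.447]
force: [1.1, 0.4, 0.6]
grip_width: 0.0443
```

```bash
python3 t.py .6028 -.26 .010 -105
```

```text
t27.80 [ 0.6016 -0.2603  0.1078] jaw -105.1 tilt [ 0. -0. -1.] q [-0.46  0.62  1.29  0.    1.23  1.37] F [1.1 0.4 0.6] w 0.0443
d [97.8  1.  -0.6] roll -0.1 (or 179.9) q6 1.37
```

Call:
{"op": "servo_tool", "data": {"motion": [50,1,0,0,88,1,0,0,98,1,0,0,98,1,0,0,98,1,0,0]}}

```text
time_s: 28.42
ee_pos: [0.6033, -0.2616, 0.0114]
eef_rot: [1.369, 1.568, -0.466]
force: [-0.3, 0.2, -0.2]
grip_width: 0.0441
```

Call:
{"op": "servo_tool", "data": {"motion": [0,0,0,0,0,0,0,0,0,0,0,0,0,0,0,0,0,0,0,0,-60,0,0,0,-120,0,0,0,-160,0,0,0,-160,0,0,0], "gripper": 0, "force": 20}}

```text
time_s: 29.55
ee_pos: [0.6034, -0.2617, 0.1731]
eef_rot: [1.362, 1.565, -0.472]
force: [0.2, 0.0, -0.4]
grip_width: 0.0279
```

```bash
python3 t.py .56 .28 .172 -107
python3 - <<'E'
from cast import *
c=cam("top"); save(c,"top7.png",(100,165,420,320),2.5)
E
```

```text
t29.55 [ 0.6034 -0.2617  0.1731] jaw -105.1 tilt [ 0.005 -0.003 -1.   ] q [-0.46  0.56  1.22 -0.    1.35  1.37] F [ 0.2  0.  -0.4] w 0.0279
d [  -0.6 -183.1 -511.7] roll 1.9 (or -178.1) q6 1.37
```

View pics/top7.png

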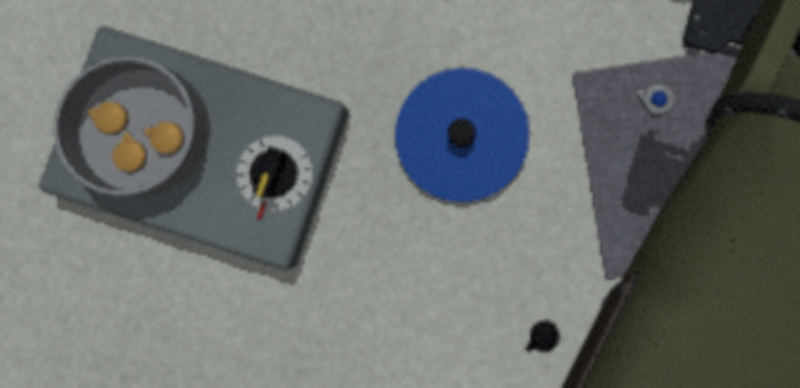

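```bash
python3 t.py .567 .274 .172 -105
```

```text
t29.60 [ 0.6026 -0.2613  0.1703] jaw -105.1 tilt [ 0.002 -0.001 -1.   ] q [-0.46  0.57  1.23 -0.    1.35  1.37] F [-0.   0.1 -2.6] w 0.0276
d [  -2.2 -173.9 -507.5] roll -0.1 (or 179.9) q6 1.37
```

Call:
{"op": "servo_tool", "data": {"motion": [-2,-174,-508,0,-2,-174,-508,0,-2,-174,-508,0,-2,-174,-508,0,-2,-174,-508,0,-2,-174,-508,0,-2,-174,-508,0,-2,-174,-508,0,-2,-174,-508,0,-2,-174,-508,0,-2,-174,-508,0,-2,-174,-508,0,-2,-174,-508,0,-2,-174,-508,0]}}

```text
time_s: 31.35
ee_pos: [0.567, 0.2741, 0.1715]
eef_rot: [2.073, 1.571, 0.238]
force: [0.8, 0.5, -0.6]
grip_width: 0.0275
```

Call:
{"op": "servo_tool", "data": {"motion": [40,0,0,0,70,0,0,0,85,0,0,0,87,0,0,0,87,0,0,0]}}

```text
time_s: 31.98
ee_pos: [0.5674, 0.2748, 0.0856]
eef_rot: [2.217, 1.569, 0.383]
force: [0.3, 0.2, 0.1]
grip_width: 0.0274
```

```bash
python3 t.py .567 .274 .08 -105
```

```text
t31.98 [0.5674 0.2748 0.0856] jaw -105.1 tilt [ 0.002  0.001 -1.   ] q [ 0.39  0.59  1.4  -0.    1.15  2.23] F [0.3 0.2 0.1] w 0.0274
d [ 5.6 -0.2  0.9] roll -0.1 (or 179.9) q6 2.23
```

Call:
{"op": "servo_tool", "data": {"motion": [4,0,0,0,4,0,0,0,4,0,0,0,-60,0,0,0,-105,0,0,0,-105,0,0,0], "gripper": 0.4}}

```text
time_s: 32.72
ee_pos: [0.5681, 0.2752, 0.1938]
eef_rot: [2.226, 1.564, 0.392]
force: [0.0, 0.1, -1.4]
grip_width: 0.0373
```

```bash
python3 t.py .5515 -.0055 .13 -17
```

```text
t32.73 [0.5681 0.2752 0.1938] jaw -105.1 tilt [ 0.007  0.003 -1.   ] q [ 0.39  0.49  1.29 -0.    1.36  2.23] F [ 0.   0.1 -1.4] w 0.0373
d [ 62.9  56.8 275.6] roll -88.1 (or 91.9) q6 2.23
```

Call:
{"op": "servo_tool", "data": {"motion": [20,57,276,-88,20,57,276,-88,20,57,276,-88,20,57,276,-88,20,57,276,-88,20,57,276,-88,20,57,276,-88,20,57,276,-88,20,57,276,-88,20,57,276,-88,20,57,276,-88], "gripper": 0.55}}

```text
time_s: 34.1
ee_pos: [0.5497, -0.0067, 0.169]
eef_rot: [-2.873, 1.57, 3.11]
force: [0.4, -0.1, 0.6]
grip_width: 0.0518
```

```bash
python3 - <<'E'
from cast import *
from g import *
for n in("top","side"):
    c=cam(n);q=cloud(c); save(c,n+"8.png",(100,165,420,320) if n=="top" else (180,60,400,260),2.5 if n=="top" else 2.8)
    for b in brass(c): 
        if b[3][1]>.2 or b[3][1]<-.1: print(n,b[0],b[3].round(3))
    p=q[sel(q,.035,.06,(.55,-.005),.04)]
    if len(p)>20: print(n,"knob",circ(p),len(p))
    p=q[sel(q,.076,.09,(.51,.16),.05)]
    ctr=p[:,:2].mean(0);d=np.linalg.svd(p[:,:2]-ctr,full_matrices=0)[2][0];print("bar",ctr,len(p),np.degrees(np.arctan2(d[1],d[0])))
E
python3 t.py .552 -.006 .03 -17
```

```text
top 254 [0.551 0.267 0.064]
top 124 [0.559 0.309 0.064]
top 127 [0.525 0.29  0.064]
top 66 [ 0.335 -0.648  0.062]
bar [0.51089695 0.16173949] 137 161.82843168231733
side 34 [0.11  0.615 0.099]
side 57 [ 1.714  0.274 -0.269]
side 33 [ 1.715 -0.168 -0.268]
side knob (array([ 0.55231436, -0.00746477]), np.float64(0.009739175836454773)) 84
bar [0.51035869 0.15942325] 85 164.20042947374728
t34.20 [ 0.5498 -0.0067  0.1692] jaw -17.2 tilt [-0.  0. -1.] q [-0.08  0.33  1.57  0.    1.24  0.22] F [ 0.1 -0.6 -0.4] w 0.0516
d [139.2   1.3   1.9] roll -0.2 (or 179.8) q6 0.22
```

View pics/top8.png

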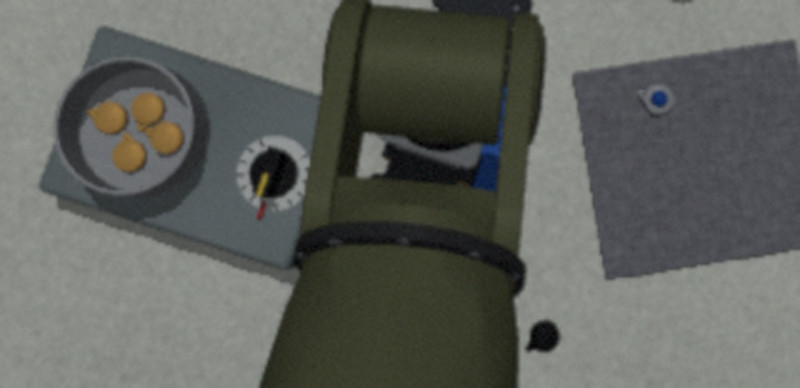

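View pics/side8.png

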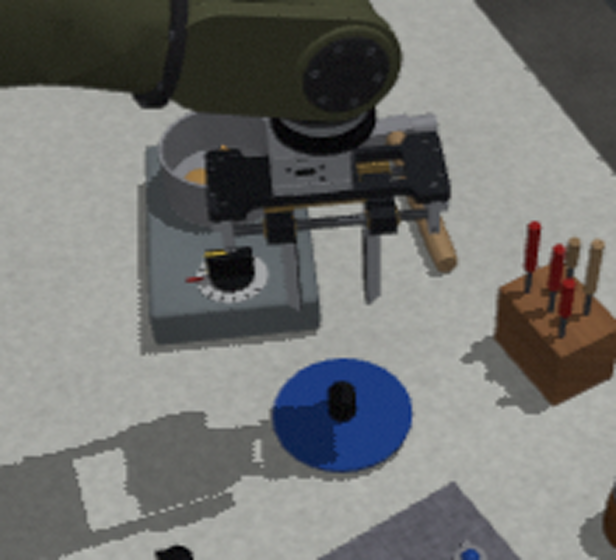

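Call:
{"op": "servo_tool", "data": {"motion": [60,1,2,0,110,1,2,0,140,1,2,0,149,1,2,0,149,1,2,0,149,1,2,0]}}

```text
time_s: 34.95
ee_pos: [0.5529, -0.0064, 0.0219]
eef_rot: [0.222, 1.569, -0.077]
force: [0.1, 0.3, 0.2]
grip_width: 0.0522
```

Call:
{"op": "servo_tool", "data": {"motion": [0,0,0,0,0,0,0,0,0,0,0,0,0,0,0,0,0,0,0,0,0,0,0,0], "gripper": 0, "force": 50}}

```text
time_s: 35.7
ee_pos: [0.5522, -0.0063, 0.0207]
eef_rot: [0.161, 1.57, -0.138]
force: [-1.6, -0.2, 5.3]
grip_width: 0.0253
```

```bash
python3 t.py
```

```text
t35.70 [ 0.5522 -0.0063  0.0207] jaw -17.1 tilt [ 0. -0. -1.] q [-0.08  0.53  1.67 -0.    0.94  0.22] F [-1.6 -0.2  5.3] w 0.0253
```

Call:
{"op": "servo_tool", "data": {"motion": [-20,0,0,0,-60,0,0,0,-100,0,0,0,-140,0,0,0,-150,0,0,0,-150,0,0,0]}}

```text
time_s: 36.45
ee_pos: [0.5519, -0.0063, 0.1696]
eef_rot: [-2.904, 1.57, 3.08]
force: [-0.0, 1.1, -2.7]
grip_width: 0.025
```

```bash
python3 t.py .5478 .2805 .17 -17
```

```text
t36.45 [ 0.5519 -0.0063  0.1696] jaw -17.1 tilt [-0.001  0.    -1.   ] q [-0.08  0.34  1.56 -0.    1.25  0.22] F [-0.   1.1 -2.7] w 0.0250
d [ -0.4 272.9 -88.3] roll -0.1 (or 179.9) q6 0.22
```

Call:
{"op": "servo_tool", "data": {"motion": [0,35,-11,0,0,75,-24,0,0,115,-37,0,0,155,-50,0,0,195,-63,0,0,235,-76,0,0,260,-84,0,0,273,-88,0,0,273,-88,0,0,273,-88,0]}}

```text
time_s: 37.7
ee_pos: [0.5484, 0.2795, 0.17]
eef_rot: [-2.234, 1.57, -2.533]
force: [-0.2, -0.1, -2.7]
grip_width: 0.025
```

```bash
python3 t.py .5478 .2805 .125 -17
python3 - <<'E'
from g import *
for n in("top","side"):
    c=cam(n);q=cloud(c);hsv=cv2.cvtColor(c["color"],cv2.COLOR_RGB2HSV);H,S=hsv[...,0],hsv[...,1]
    save(c,n+"9.png",(60,120,300,320) if n=="top" else (180,30,400,230),2.8)
    m=sel(q,.13,.19,(.548,.28),.09)&(H>100)&(H<130)&(S>100); p=q[m]; print(n,m.sum())
    if len(p)>50:
        A=np.c_[p[:,:2],np.ones(len(p))]; print("plane",np.linalg.lstsq(A,p[:,2],rcond=None)[0], np.median(p[:,2]),p[:,:2].min(0),p[:,:2].max(0))
E
```

```text
t37.70 [0.5484 0.2795 0.17  ] jaw -17.2 tilt [-0.001 -0.    -1.   ] q [ 0.41  0.47  1.36 -0.    1.3   0.71] F [-0.2 -0.1 -2.7] w 0.0250
d [45.   0.8 -0.9] roll -0.2 (or 179.8) q6 0.71
top 1711
plane [-0.00045576  0.00471969  0.16321918] 0.1640069863618504 [0.48516641 0.21632793] [0.61109359 0.31306154]
side 966
plane [-0.00118807  0.00226565  0.16407394] 0.163955642123001 [0.48765623 0.21464219] [0.61152582 0.3434713 ]
```

View pics/side9.png

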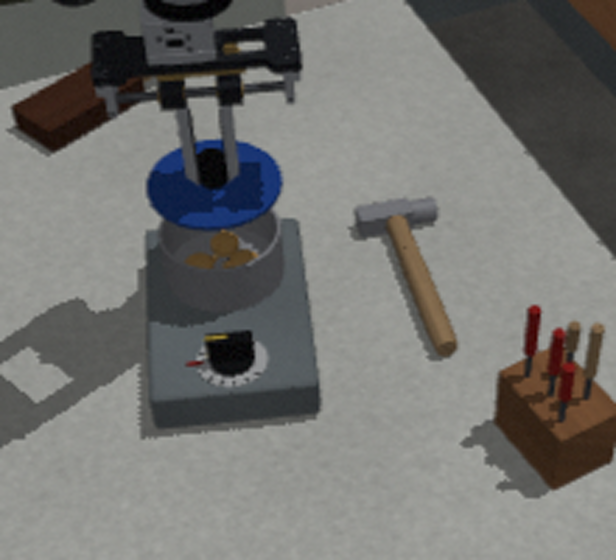

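View pics/top9.png

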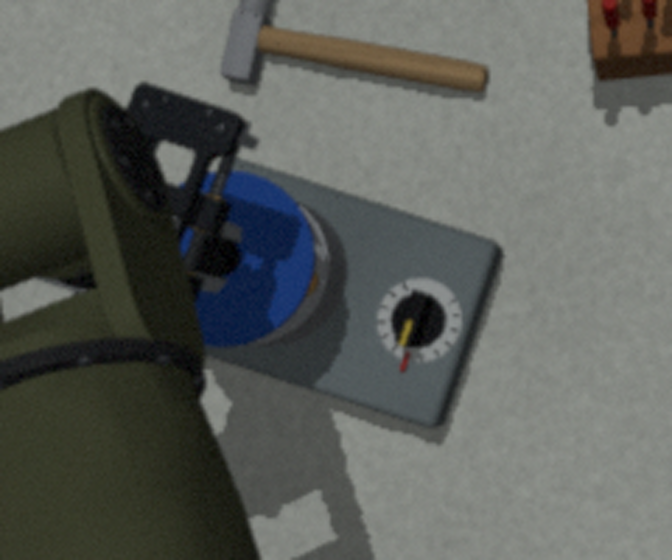

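Call:
{"op": "servo_tool", "data": {"motion": [15,1,-1,0,30,1,-1,0,38,1,-1,0,42,1,-1,0,46,1,-1,0,49,1,-1,0,52,1,-1,0,54,1,-1,0,54,1,-1,0,54,1,-1,0]}}

```text
time_s: 39.05
ee_pos: [0.5477, 0.2818, 0.1166]
eef_rot: [0.809, 1.571, 0.511]
force: [-0.0, -0.7, -2.1]
grip_width: 0.0249
```

```bash
python3 t.py
python3 - <<'E'
from g import *
for n in("top","side"):
    c=cam(n);q=cloud(c);hsv=cv2.cvtColor(c["color"],cv2.COLOR_RGB2HSV);H,S=hsv[...,0],hsv[...,1]
    save(c,n+"10.png",(60,120,300,320) if n=="top" else (180,30,400,230),2.8)
    m=sel(q,.09,.125,(.548,.28),.09)&(H>100)&(H<130)&(S>100); p=q[m]; print(n,m.sum())
    if len(p)>50:
        A=np.c_[p[:,:2],np.ones(len(p))]; print("plane",np.linalg.lstsq(A,p[:,2],rcond=None)[0], np.median(p[:,2]),p[:,:2].min(0),p[:,:2].max(0))
E
```

```text
t39.05 [0.5477 0.2818 0.1166] jaw -17.1 tilt [ 0.  0. -1.] q [0.42 0.53 1.42 0.   1.2  0.71] F [-0.  -0.7 -2.1] w 0.0249
top 1494
plane [0.00029917 0.00864415 0.10824223] 0.11061019257499664 [0.484583 0.218915] [0.61129353 0.31719272]
side 934
plane [0.00038188 0.00499021 0.10875784] 0.11038700633781763 [0.48495611 0.21464872] [0.61147728 0.3441171 ]
```

View pics/side10.png

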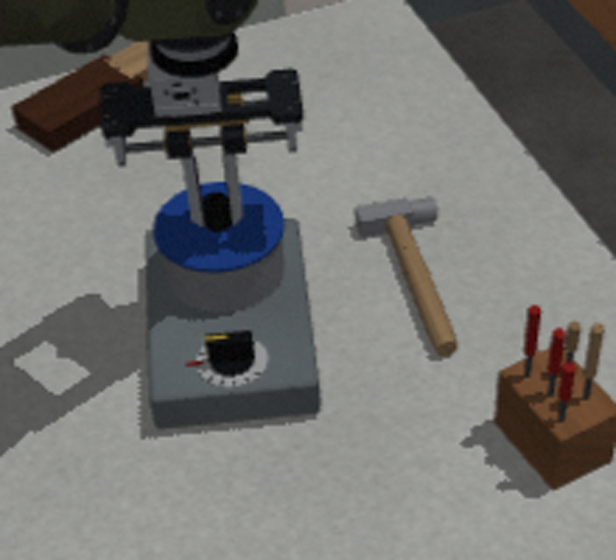

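Call:
{"op": "servo_tool", "data": {"motion": [0,0,0,0,0,0,0,0,0,0,0,0,0,0,0,0,-20,0,0,0,-60,0,0,0,-100,0,0,0,-100,0,0,0], "gripper": 0.6}}

```text
time_s: 40.15
ee_pos: [0.5486, 0.2822, 0.2198]
eef_rot: [0.709, 1.565, 0.41]
force: [0.2, -0.6, -0.1]
grip_width: 0.056
```

Call:
{"op": "servo_tool", "data": {"motion": [-40,-200,-50,0,-40,-200,-50,0,-40,-200,-50,0,-40,-200,-50,0,-40,-250,-50,0,-40,-250,-50,0,-40,-250,-50,0,-40,-250,-50,0]}}

```text
time_s: 41.15
ee_pos: [0.4265, 0.0582, 0.2561]
eef_rot: [-2.861, 1.57, 3.124]
force: [0.0, 0.3, 0.1]
grip_width: 0.0565
```

```bash
python3 t.py
python3 - <<'E'
from cast import *
from g import *
for n in("top","side"):
    c=cam(n);q=cloud(c);hsv=cv2.cvtColor(c["color"],cv2.COLOR_RGB2HSV);H,S=hsv[...,0],hsv[...,1]
    save(c,n+"11.png",s=1.25)
    m=sel(q,.09,.125,(.548,.28),.09)&(H>100)&(H<130)&(S>100); p=q[m]; print(n,m.sum())
    if len(p)>50:
        A=np.c_[p[:,:2],np.ones(len(p))]; print("plane",np.linalg.lstsq(A,p[:,2],rcond=None)[0], np.median(p[:,2]),p[:,:2].min(0),p[:,:2].max(0))
    p=q[sel(q,.13,.155,(.548,.28),.04)]
    if len(p)>20: print("knob",circ(p))
    p=q[sel(q,.076,.09,(.51,.16),.05)]
    if len(p)>20:
        ctr=p[:,:2].mean(0);d=np.linalg.svd(p[:,:2]-ctr,full_matrices=0)[2][0];print("bar",ctr,len(p),np.degrees(np.arctan2(d[1],d[0])))
    for o in castings(c): print("cast",o[0].round(4))
E
```

```text
t41.15 [0.4265 0.0582 0.2561] jaw -17.1 tilt [-0.001  0.    -1.   ] q [ 0.05 -0.01  1.76  0.    1.4   0.35] F [0.  0.3 0.1] w 0.0565
top 2665
plane [ 1.16356919e-03 -1.47123450e-05  1.09103393e-01] 0.10969889041211374 [0.48458456 0.21883083] [0.61165597 0.34721377]
knob (array([0.54766695, 0.28166326]), np.float64(0.009494214417311287))
bar [0.51075895 0.16179423] 138 162.56818720134197
side 743
plane [-0.00466962  0.00426428  0.11091526] 0.10945159083375554 [0.48442351 0.21711522] [0.61136667 0.34473686]
knob (array([0.54848674, 0.28079283]), np.float64(0.011455285926548433))
bar [0.51118705 0.15955996] 89 162.31681524984756
```

View pics/side11.png

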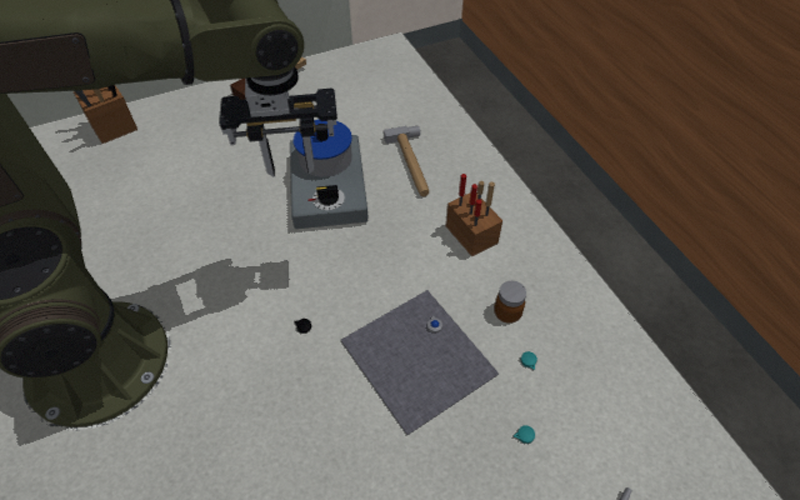

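View pics/top11.png

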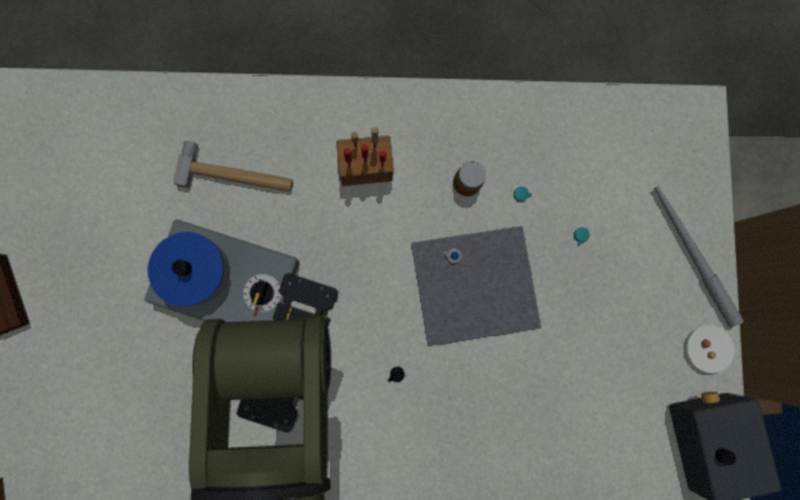

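```bash
python3 -c "
from station import ctrl
print(ctrl.hand_in())"
```

```text
the job is handed in; nothing more can be done
None
```

I turned the dial back to the red zero mark, put all four brass castings I could find into the pot, set the blue cover on the rim, and handed the job in at about 41 s. `hand_in` gives no verdict, so the result below rests on my own last checks.

- **Dial:** the bar reads 162.6° from the top camera and 162.3° from the side. Zero is 163.0°, so it is within about 0.7° (0.012 rad), inside the 0.09 rad limit.
- **Castings:** a picture taken just before the cover went on shows all four lying flat on the pot floor. In the last pictures none was left on the mat or elsewhere in view. Four is the fewest the task allows, and I saw no sign of a fifth.
- **Cover:** it lies about 1 mm from the pot's centre. The disc top is at 109.5–109.7 mm, against 110 mm when fully seated. Its tilt is at most 0.006 rad.
- **Left alone:** the silver charm is on the mat, and the file block, jar, hammer and look-alikes appear where they started. The arm was clear of everything at hand-in.

No check failed. The two cameras disagreed by about 1–3 mm in y and up to 2.4° on the dial in earlier readings, so I averaged their positions for the grasps.

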